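# Unlock the dressing jig and load the brake pad

### The arm

A 6-joint arm with a two-finger parallel gripper is mounted at the origin on the work surface. World frame = base frame: x ahead of the robot, y to its left, z up, the work surface at z = 0. Lengths are in m, angles in rad, forces in N, time in s.
With the tool pointing down it reaches from about 0.325 to 1 m from the base axis. Payload 5.1 kg.
Tool frame: the origin (TCP) lies at the very end of the fingers, on their centre line; the grasp point (between the pads) lies 19 mm behind it; z points along the fingers, y is the line along which they close (so a half turn about z gives the same grasp; the last joint's range is limited). The gripper opens to 85 mm and grips with 20 to 120 N. Pads are 22 mm wide; open, the fingers measure 114 mm over their backs; the gripper's body (76 mm by 85 mm) begins 54 mm behind the grasp point. The pads swing forward as they close: fully open they stand 13 mm farther back than shut.
Start: joints at [-1.263, 0.124, 1.65, -0, 1.367, -0.083], TCP at [0.248, -0.601, 0.231] pointing down, gripper open.
Joint ranges: [-2.61, 2.61], [-1.02, 2.33], [0.03, 2.71], [-1.35, 4.49], [0.32, 2.68], [-2.91, 2.91]. Speed limits (rad/s): [2.57, 2.57, 3.14, 3.14, 3.14, 3.14].

### API

Orientations are given as [roll, pitch, yaw] about the fixed x, y, z axes, in that order (R = Rz(yaw) Ry(pitch) Rx(roll)).
In Python, from plant import r, optics, hand_in, outline_of, mark_of gives the robot as it stands.
- The arm moves only by the tool shift_gripper, called after "Call:" by a JSON object that holds its "method" and its "body", one argument or row to a line. Schema: {"type":"object","properties":{"plan":{"type":"array","items":{"type":"array","items":{"type":"array","items":{"type":"number"},"minItems":6,"maxItems":6},"minItems":1,"maxItems":12},"minItems":1,"maxItems":1},"finger_gap":{"type":"number"},"only":{"type":"string"},"quiet":{"type":"boolean"},"lines":{"type":"string"}},"required":["plan"],"additionalProperties":false}. plan is a list that holds a single list of rows (three levels of brackets), with 1 to 12 rows, each of 6 numbers: dx, dy, dz in shares of the most that a row can go, 1 being 62.5 mm, then a rotation vector rx, ry, rz in rad; each row shifts and turns the commanded pose from where the row before left it, along the tool's axes as they then stand; what a row does not reach is not made up. A row lasts 1/8 s, in which the tool goes at most 0.0625 m and 0.188 rad, less where a joint would pass 70% of its speed; a pose out of reach is approached as far as the arm can. finger_gap is the finger opening in m, set as the call begins (left out keeps the last). The fingers move at their own pace and stop on an object; the grip force is fixed at half the most. Time passes only in rows, so rows that do not move let the fingers close. The tool returns the time, the measured TCP pose, the force, the opening and the grip force at its end. only (a regular expression) keeps the lines of the reply that match it, lines (a string "A,B") keeps lines A to B, and quiet returns only ok. Input that does not fit is refused with a message, and nothing moves.
- r.read_state(): the state, without advancing time (a new reading comes with each control period).
- optics.snapshot(name): name is "side" or "top"; returns the picture (384x512x3 uint8, blue, green, red); there is no depth.
- optics.calibration(name): a dict with "fx", "fy", "cx", "cy" (pixels), "camera_from_world" (4x4, takes a point from world to camera coordinates). Camera axes: x right, y up, looking along -z (the intrinsics and any distortion apply to the point x, -y, -z); pixel columns grow to the right and rows downward; lengths in m; the calibration is good to about 2 mm. A picture is of the moment at which its call begins. calibration takes no time and is no camera call.
- hand_in(): hands the job in; it is judged then, once.
Trained networks look in the newest picture that a camera, given by its name, has taken for a name from the list of things; names that differ only in an ending like _2 or _b are one class to them, and where a whole thing is asked for, a point or a joint stands for the part that bears it (a point fixed in the world has none). Each returns a list of dicts, best first, with "conf" (0 to 1); they miss things now and then, are a little off and sometimes report something else, mostly with a low value. They report only what shows in the picture. A call takes as long as a camera call. They do not tell look-alikes from the thing itself.
- outline_of(camera, query): "mask" (384x512 bool, what is visible of it) and "at" ([column, row] in pixels, amid what is visible of it).
- mark_of(camera, query): "at" ([column, row] in pixels: a listed point, or the origin of a listed thing).
The state is a dict: "time": time; "joint_positions": joint angles; "qvel": joint speeds; "joint_efforts": joint torques, N m; "tcp_pos": TCP position; "ee_rot": TCP orientation; "wrist_force": force on the tool from outside, world axes, zero at the start; "moment": the same for the moment, N m; "opening": finger opening in m; "finger_force": force on a finger pad.
Only numpy, scipy, OpenCV 4.12 (cv2) and the standard library are available. Lean on these libraries where they do the work, as an engineer would, in place of code of your own. Each camera call takes 0.05 s, during which the arm holds its last target. There are 200 camera calls.

### The job

Load the brake pad into the dressing jig: push the jig's sliding safety tab across until it clicks and stays off the latch, swing the hold-down latch all the way over, then take the pad from the scale and lay it, lining up, flat and square in the shaped pocket with each ear in its own notch and fully home. Lower the pad in, do not drop it; leave the latch open and the tab unlocked, and leave the caliper, the meter and the wrench where they are.

Things in the scene. Friction and masses are not known exactly. Their poses are not given: they have to be found in the camera images.
- jig_pocket (a point): Centre of the pocket floor of the grey-painted jig (fixed to the bench), 20 mm above the bench; axes: x away from the robot (yaw within 0.35), y left, z up. Pocket 5 mm deep, no chamfer: rectangle 49 (x) x 79 (y) mm plus a notch 29 mm wide (x) at the +y end and one 15 mm wide at the -y end, both reaching 51.5 mm from the centre. All jig coordinates below are from here, in mm.
- jig: The same jig, origin under its centre on the bench, axes alike. Base 140 (x) x 128 (y) x 20 mm high. From jig_pocket: rim x -40..40, y -64..64, top z 5; rest under the latch x -70..-54, y -14..14, top z 18.5; guide block of the tab x -76..-48, y 20..100, its two rails up to z 35; hinge lugs x 55..69, y -22..22, top z 30.
- latch (a joint): Hold-down latch, rad: 0 closed (level over the pocket), 2.7 fallen open. Steel bar 24 wide (y), 6 thick, 0.17 kg, hinged about jig y at (62, 0, 22); closed it runs 162 mm towards -x. 1 N at its free end lifts it; it falls shut below 1.57 rad, falls open beyond. With the tab locked it rises 2 mm at most.
- latch_lip (a point): Middle of the lower edge of the latch's free end (the lip), moves with it. Closed: at (-100, 0, 19), 39 mm above the bench, with nothing but the bench below the last 24 mm of the bar (beyond x -76).
- tab (a joint): Travel of the safety tab, m: 0 locked, 0.032 hard stop; slides along jig +y. Dark steel bar 12 wide (x), 6 thick, x -68..-56, z 26..32; locked, its tongue lies over the latch to y -6; clear of it beyond 0.018. A spring (1 to 3 N) returns it unless pushed past a detent, felt from 0.016, taking 8 to 12 N; it then stays at 0.027 to 0.028 when let go.
- tab_fin (a point): Centre of the -y face (the one to push) of the upright fin on the tab; locked: at (-62, 28, 46). The fin is 12 wide (x), 8 thick (from here to +y), from z 32 to 58, so 23 mm above the guide rails. The space on its -y side, above latch and tongue (z over 32), is free. Moves with the tab.
- pad: Loose brake pad, lining up, on the scale. Origin: centre of its underside; z up, y along it. Dark steel plate 46 (x) x 76 (y) x 6 mm with ears 12 mm long: 26 wide at +y, 12 wide at -y (100 mm in all). On it a grey lining 38 (x) x 70 (y) x 12 mm, top at 18 mm. 0.2 to 0.33 kg. Seated: origin at jig_pocket, axes alike, 1.5 mm of play each side, plate 1 mm above the rim.
- scale: Bench scale fixed to the bench: steel platform 220 (x) x 260 (y) mm, top 40 mm above the bench; origin under its centre. A low display unit, 26 mm high, stands on its -x side.
- caliper: Bystander: bare metal brake caliper about 125 x 105 x 65 mm, loose on the bench, origin under its centre.
- meter: Bystander: yellow multimeter 150 x 75 x 42 mm, loose on the bench, origin under its centre.
- wrench: Bystander: steel wrench 170 mm long, loose on the bench, origin under its centre.
There are look-alikes about, which are no part of the job. Of the things shaped like the jig, the grey one is meant. Leave any brown look-alike of the pad alone.

How it is judged:
By the outcome, as a careful person would: the job done as asked, in the order asked, and still so for the second after the job is handed in, with the robot touching nothing.
It also fails if it takes over 64 s, if anything falls off the work surface, if the arm or the gripper's body presses on something with over 40 N, if the wrist force passes 120 N, or if a joint passes its speed limit or range.

## Working session

There is one attempt and no reset: what is moved stays moved. The work goes in short steps, Python scripts to look and compute and a tool call to move; the robot and the scene stay as the last step left them, time stands still between calls to the robot, and variables do not carry over. Pictures are saved under pics/ and viewed, at most 10 in all, crops included, and the job is handed in when it is done.

```bash
ls; mkdir -p pics
```

Run:
```python
from plant import r,optics
import cv2,numpy as np
a=optics.snapshot("side");b=optics.snapshot("top")
cv2.imwrite("pics/s0.png",cv2.resize(a,(800,600),interpolation=cv2.INTER_CUBIC));cv2.imwrite("pics/t0.png",cv2.resize(b,(800,600),interpolation=cv2.INTER_CUBIC))
for n in("side","top"):
  c=optics.calibration(n);print({k:(np.round(v,3).tolist() if hasattr(v,'shape') else v) for k,v in c.items()})
print(r.read_state())
```

```text
pics
{'fx': 464.31734798932507, 'fy': 464.31734798932507, 'cx': 249.0327764894176, 'cy': 190.19052360364626, 'camera_from_world': [[-0.897, -0.442, -0.004, 0.517], [0.296, -0.606, 0.739, -0.176], [-0.329, 0.661, 0.674, -1.255], [0.0, 0.0, 0.0, 1.0]]}
{'fx': 414.16249182689984, 'fy': 414.16249182689984, 'cx': 250.1548842920359, 'cy': 193.26688111413614, 'camera_from_world': [[0.016, -1.0, -0.008, 0.052], [0.981, 0.014, 0.195, -0.566], [-0.195, -0.011, 0.981, -1.196], [0.0, 0.0, 0.0, 1.0]]}
{'time': 0.1, 'joint_positions': array([-1.26259221e+00,  1.24475403e-01,  1.65156010e+00,  2.20235731e-05,
        1.36750939e+00, -8.26204953e-02]), 'qvel': array([-0.00094172, -0.00171298, -0.00311453, -0.00045192,  0.00035861,
        0.00089073]), 'joint_efforts': array([ 1.05599975e-03, -4.24931717e+01, -3.66653502e+01, -7.91067606e-06,
        3.94783579e-03, -6.16841234e-06]), 'tcp_pos': array([ 0.24741306, -0.6004624 ,  0.23013956]), 'ee_rot': array([-3.13964885e+00, -1.82599173e-04,  3.90819968e-01]), 'wrist_force': array([-0.02389275,  0.39481803,  0.11757141]), 'moment': array([-0.00070636, -0.02190746, -0.0560584 ]), 'finger_force': 0.0, 'opening': 0.08525782644842218}
```

View pics/t0.png

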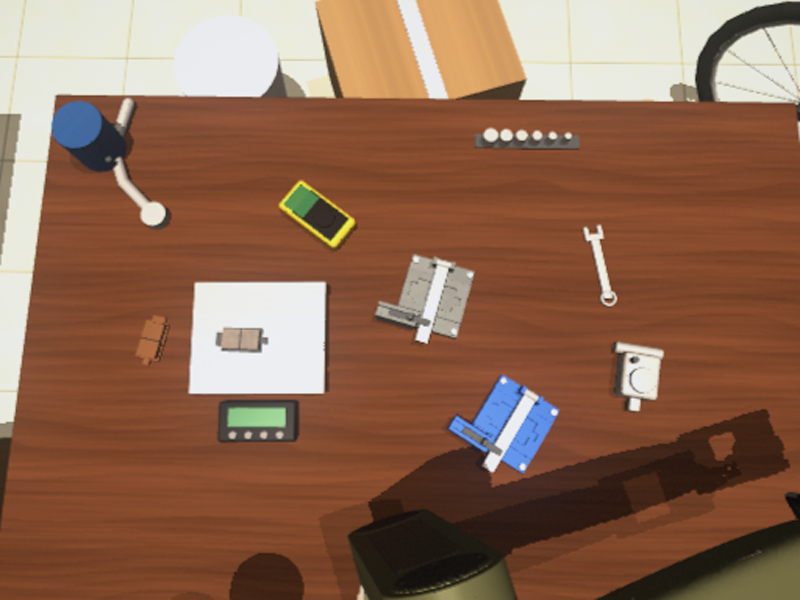

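View pics/s0.png

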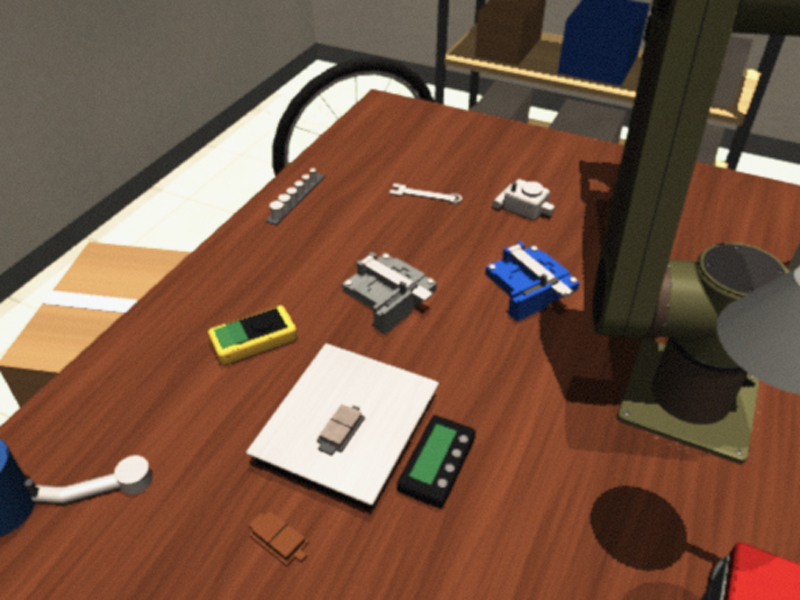

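Create h.py:
```python
import numpy as np,cv2
from plant import r,optics,outline_of,mark_of
def cal(n):
    c=optics.calibration(n);return c,np.array(c["camera_from_world"])
def proj(n,P):
    c,M=cal(n);P=np.atleast_2d(P);q=P@M[:3,:3].T+M[:3,3]
    return np.c_[c["cx"]+c["fx"]*q[:,0]/-q[:,2],c["cy"]-c["fy"]*q[:,1]/-q[:,2]]
def back(n,uv,z):
    c,M=cal(n);R=M[:3,:3];o=-R.T@M[:3,3]
    d=R.T@np.array([(uv[0]-c["cx"])/c["fx"],-(uv[1]-c["cy"])/c["fy"],-1])
    return o+d*(z-o[2])/d[2]
```

Run:
```python
from h import *
print({k:list(optics.calibration("top")) for k in "a"})
Z={"jig_pocket":.02,"latch_lip":.039,"tab_fin":.066,"pad":.04,"jig":0,"scale":0,"caliper":0,"meter":0,"wrench":0}
for n in("top","side"):
  optics.snapshot(n)
  for q,z in Z.items():
    for d in mark_of(n,q)[:4]:print(n,q,round(d["conf"],2),np.round(d["at"],1),np.round(back(n,d["at"],z),4)[:2])
```

```text
{'a': ['fx', 'fy', 'cx', 'cy', 'camera_from_world']}
top jig_pocket 0.95 [327.2 271.9] [ 0.3357 -0.1733]
top jig_pocket 0.6 [277.9 192.4] [ 0.5764 -0.0251]
top latch_lip 0.77 [311.8 302.6] [ 0.247  -0.1235]
top latch_lip 0.62 [269.4 218.9] [0.4903 0.0014]
top tab_fin 0.66 [311.5 287. ] [ 0.2919 -0.1195]
top tab_fin 0.63 [264.2 202.2] [0.5367 0.0183]
top pad 0.97 [152.7 216.9] [0.4911 0.3554]
top pad 0.62 [ 97.7 218.3] [0.4843 0.5224]
top jig 0.89 [277.4 190.4] [ 0.5868 -0.0246]
top jig 0.83 [329.6 269.8] [ 0.3423 -0.1842]
top scale 0.56 [165.8 214.4] [0.505  0.3247]
top meter 0.69 [203.2 137.8] [0.7579 0.2169]
top meter 0.17 [402.5 243.5] [ 0.4255 -0.4099]
top wrench 0.78 [383.3 168.8] [ 0.662 -0.362]
side jig_pocket 0.9 [248.2 178.4] [ 0.5966 -0.0357]
side jig_pocket 0.71 [340. 173.] [ 0.3454 -0.1874]
side latch_lip 0.66 [273.2 190.6] [0.4948 0.001 ]
side latch_lip 0.55 [363.2 187.9] [ 0.2562 -0.1288]
side tab_fin 0.57 [257.9 184.3] [0.5353 0.023 ]
side tab_fin 0.44 [344.9 180.2] [ 0.3103 -0.1072]
side pad 0.76 [218.3 274.3] [0.4913 0.3456]
side pad 0.58 [176.5 345.6] [0.4796 0.5553]
side jig 0.78 [247.  185.3] [ 0.5956 -0.0249]
side jig 0.75 [338.8 182.9] [ 0.3387 -0.1629]
side jig 0.29 [216.5 276.4] [0.5088 0.3277]
side scale 0.84 [223.3 274.8] [0.4954 0.3154]
side caliper 0.56 [334.5 132.4] [ 0.4391 -0.4202]
side meter 0.83 [164.  217.1] [0.7524 0.2077]
side wrench 0.74 [275.7 126.5] [ 0.6451 -0.3615]
```

The top view (800x600) shows these candidates. Jig: grey at (435,297), blue at (515,425); the grey one is meant. Pad: on the white scale at (242,340), wide ear on the left, and a brown look-alike at (152,340); the one on the scale is meant. Lips are at (421,342) grey and (488,465) blue, fins at (413,316) grey and (487,448) blue. Next come a close crop to check and a silhouette fit.

Create fit.py:
```python
from h import *
from scipy.optimize import minimize
S=8
def boxes_jig(q=0,t=0):
    B=[(-70,70,-64,64,-20,0),(-40,40,-64,64,0,5),(-70,-54,-14,14,0,18.5),(-76,-48,20,100,0,35),(55,69,-22,22,0,30),(-68,-56,28+t,36+t,32,58),(-68,-56,-6+t,100,26,32)]
    C=[corners(b) for b in B]
    L=corners((-162,0,-12,12,-3,3))
    c,s=np.cos(q),np.sin(q)
    L=np.c_[L[:,0]*c+L[:,2]*s,L[:,1],-L[:,0]*s+L[:,2]*c]+[62,0,22]
    return C+[L]
def corners(b):return np.array([[x,y,z] for x in b[:2] for y in b[2:4] for z in b[4:]],float)
def boxes_pad():return [corners(b) for b in [(-23,23,-38,38,0,6),(-13,13,38,50,0,6),(-6,6,-50,-38,0,6),(-19,19,-35,35,6,18)]]
def sil(n,C,p,z,win):
    x0,y0,w,h=win;m=np.zeros((h*S,w*S),np.uint8)
    c,s=np.cos(p[2]),np.sin(p[2])
    for b in C:
        W=np.c_[b[:,0]*c-b[:,1]*s,b[:,0]*s+b[:,1]*c,b[:,2]]/1000+[p[0],p[1],z]
        uv=(proj(n,W)+.5-[x0,y0])*S
        cv2.fillConvexPoly(m,cv2.convexHull(np.round(uv*16).astype(np.int32)),1,shift=4)
    return cv2.resize(m.astype(np.float32),(w,h),interpolation=cv2.INTER_AREA)
def fit(obs,C,p0,z):
    # obs: list (camera, float mask 384x512)
    L=[]
    for n,m in obs:
        ys,xs=np.nonzero(m>.5);win=(xs.min()-8,ys.min()-8,np.ptp(xs)+17,np.ptp(ys)+17)
        L.append((n,m[win[1]:win[1]+win[3],win[0]:win[0]+win[2]],win))
    f=lambda v:sum(np.abs(sil(n,C,v/[1000,1000,200],z,w)-m).sum() for n,m,w in L)
    best=None
    for k in range(3):
        v=np.array(p0)*[1000,1000,200] if best is None else best.x
        best=minimize(f,v,method="Nelder-Mead",options=dict(initial_simplex=v+np.vstack([np.zeros(3),np.eye(3)*(12,5,-3)[k]]),xatol=.03,fatol=.05))
    return best.x/[1000,1000,200],best.fun,sum(m.sum() for _,m,_ in L)
def near(n,q,P):
    t=proj(n,P)[0];return min((d for d in outline_of(n,q) if d["conf"]>.3),key=lambda d:np.hypot(*(d["at"]-t)))["mask"]
```

Create m0.py:
```python
from fit import *
im={n:optics.snapshot(n) for n in("top","side")}
def wood(i):  # reddish wood vs neutral
    h=i.astype(float);return (h[...,2]-h[...,0])/(h.max(2)+1)
mj={n:near(n,"jig",[.586,-.026,.02]).astype(np.float32) for n in im}
mp={n:near(n,"pad",[.491,.352,.05]).astype(np.float32) for n in im}
for nm,M,C,p0,z in(("jig",mj,boxes_jig(),(.586,-.027,-.3),.02),("pad",mp,boxes_pad(),(.491,.352,0.),.04)):
    for sel in(["top"],["side"],["top","side"]):
        p,f,a=fit([(n,M[n]) for n in sel],C,p0,z);print(nm,sel,np.round(p,4),round(f),round(a))
np.savez("m0.npz",**{k+n:v for k,M in(("j",mj),("p",mp)) for n,v in M.items()},top=im["top"],side=im["side"])
def crop(i,c,m):
    x,y=map(int,c);k=i[y-30:y+30,x-40:x+40].copy();k=cv2.resize(k,(400,300),interpolation=cv2.INTER_CUBIC)
    mm=cv2.resize((m[y-30:y+30,x-40:x+40]>.5).astype(np.uint8),(400,300),interpolation=cv2.INTER_NEAREST)
    cv2.drawContours(k,cv2.findContours(mm,0,2)[0],-1,(0,255,0),1);return k
T=im["top"];Sd=im["side"]
cv2.imwrite("pics/c0.png",np.vstack([np.hstack([crop(T,(275,192),mj["top"]),crop(T,(154,217),mp["top"])]),np.hstack([crop(Sd,(250,185),mj["side"]),crop(Sd,(218,274),mp["side"])])]))
```

```bash
python3 m0.py
```

```text
jig ['top'] [ 0.5862 -0.0253 -0.2665] 103 2156Traceback (most recent call last):
  File "m0.py", line 9, in <module>
    p,f,a=fit([(n,M[n]) for n in sel],C,p0,z);print(nm,sel,np.round(p,4),round(f),round(a))
          ~~~^^^^^^^^^^^^^^^^^^^^^^^^^^^^^^^^
  File "fit.py", line 31, in fit
    best=minimize(f,v,method="Nelder-Mead",options=dict(initial_simplex=v+np.vstack([np.zeros(3),np.eye(3)*(12,5,-3)[k]]),xatol=.03,fatol=.05))
    res = _minimize_neldermead(fun, x0, args, callback, bounds=bounds,
                               **options)
    fsim[j] = func(sim[j])
              ~~~~^^^^^^^^
    fx = function(np.copy(x), *(wrapper_args + args))
  File "fit.py", line 27, in <lambda>
    f=lambda v:sum(np.abs(sil(n,C,v/[1000,1000,200],z,w)-m).sum() for n,m,w in L)
               ~~~^^^^^^^^^^^^^^^^^^^^^^^^^^^^^^^^^^^^^^^^^^^^^^^^^^^^^^^^^^^^^^^
  File "fit.py", line 27, in <genexpr>
    f=lambda v:sum(np.abs(sil(n,C,v/[1000,1000,200],z,w)-m).sum() for n,m,w in L)
                          ~~~^^^^^^^^^^^^^^^^^^^^^^^^^^^
  File "fit.py", line 18, in sil
    uv=(proj(n,W)+.5-[x0,y0])*S
        ~~~~^^^^^
  File "h.py", line 6, in proj
    c,M=cal(n);P=np.atleast_2d(P);q=P@M[:3,:3].T+M[:3,3]
        ~~~^^^
  File "h.py", line 4, in cal
    c=optics.calibration(n);return c,np.array(c["camera_from_world"])
ValueError: time passes only in moves, steps and waits
```

```bash
sed -i 's/^def cal(n):/import functools\n@functools.cache\ndef cal(n):/' h.py; sed -i 's/-\[x0,y0\])\*S/-[x0,y0])*S-.5/' fit.py; python3 m0.py
```

```text
jig ['top'] [ 0.5868 -0.0248 -0.2613] 86 2136
jig ['side'] [ 0.587  -0.0252 -0.2811] 141 1792
jig ['top', 'side'] [ 0.5869 -0.0251 -0.2662] 232 3928
pad ['top'] [ 0.4897  0.3478 -0.0661] 64 392
pad ['side'] [ 0.4903  0.347  -0.0184] 29 600
pad ['top', 'side'] [ 0.4898  0.3473 -0.0297] 96 992
```

View pics/c0.png

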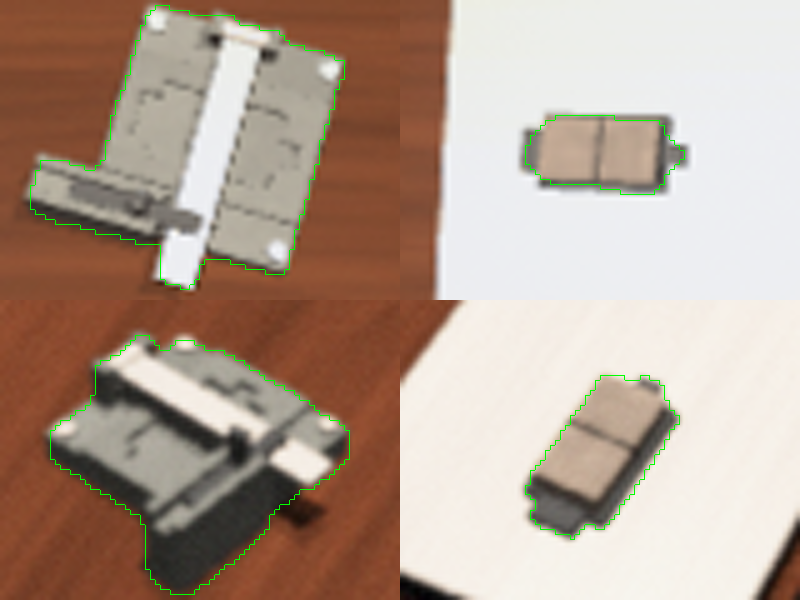

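The crop confirms the grey jig (latch closed, tab locked, fin on the left) and the pad with its tan lining, wide ear left (+y). The pad mask is loose, so I'll refine both by colour.

```bash
sed -i 's/(-76,-48,20,100,0,35)/(-76,-48,20,100,-20,35)/' fit.py
```

Create m1.py:
```python
from fit import *
Z=np.load("m0.npz")
def up(i,k=8):return cv2.resize(i,None,fx=k,fy=k,interpolation=cv2.INTER_LINEAR)
def down(m):return cv2.resize(m.astype(np.float32),(512,384),interpolation=cv2.INTER_AREA)
def seg(n,kind):
    i=up(Z[n].astype(np.float32));g=i.min(2)
    rat=i[...,0]/(i[...,2]+1)
    m=(rat>.55) if kind=="j" else (g<185)
    d=cv2.dilate(Z[kind+n].astype(np.uint8),np.ones((7,7)))
    return down(m)*d
M={k:{n:seg(n,k) for n in("top","side")} for k in "jp"}
for nm,k,C,p0,z in(("jig","j",boxes_jig(),(.587,-.025,-.266),.02),("pad","p",boxes_pad(),(.49,.3475,-.03),.04)):
    for sel in(["top"],["side"],["top","side"]):
        p,f,a=fit([(n,M[k][n]) for n in sel],C,p0,z);print(nm,sel,np.round(p,4),round(f),round(a))
def crop(n,c,k,C,p,z):
    x,y=c;s=up(Z[n][y-30:y+30,x-40:x+40],5);m=up(M[k][n][y-30:y+30,x-40:x+40],5)
    q=up(sil(n,C,p,z,(x-40,y-30,80,60)),5)
    for w,col in((m,(0,255,0)),(q,(0,0,255))):cv2.drawContours(s,cv2.findContours((w>.5).astype(np.uint8),0,2)[0],-1,col,1)
    return s
pj=fit([(n,M["j"][n]) for n in M["j"]],boxes_jig(),(.587,-.025,-.266),.02)[0];pp=fit([(n,M["p"][n]) for n in M["p"]],boxes_pad(),(.49,.3475,-.03),.04)[0]
cv2.imwrite("pics/c1.png",np.vstack([np.hstack([crop(n,a,"j",boxes_jig(),pj,.02),crop(n,b,"p",boxes_pad(),pp,.04)]) for n,a,b in(("top",(275,192),(154,217)),("side",(250,185),(218,274)))]))
```

```bash
python3 m1.py
```

```text
jig ['top'] [ 0.5887 -0.0245 -0.2708] 78 2206
jig ['side'] [ 0.5903 -0.0289 -0.2676] 35 1765
jig ['top', 'side'] [ 0.5889 -0.0262 -0.2717] 178 3971
pad ['top'] [ 0.4901  0.3487 -0.0155] 14 453
pad ['side'] [ 0.4906  0.3482 -0.0239] 14 609
pad ['top', 'side'] [ 0.4904  0.3487 -0.0184] 32 1062
```

View pics/c1.png

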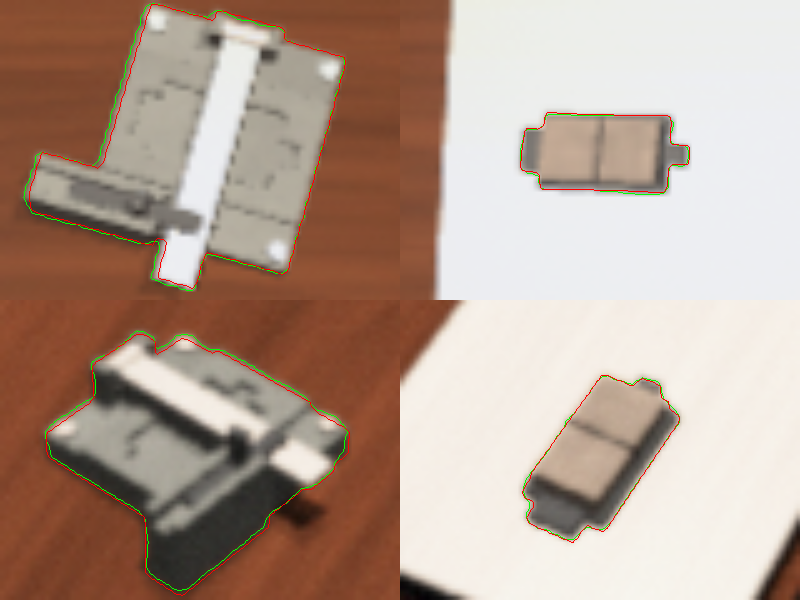

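Jig ≈ (0.5895, −0.0265, yaw −0.271) and pad ≈ (0.4904, 0.3485, yaw −0.019). The two cameras agree within 1 mm on the pad and about 4 mm on the jig, and the sizes match. I'll turn the tool to the jig's yaw with the fingers closed, then travel.

Create go.py:
```python
# how far in tool axes: go.py j|p|w x y z(mm in jig/pad, or m world) [yaw]
import sys,numpy as np
from plant import r
from scipy.spatial.transform import Rotation as Ro
F={"j":(.5895,-.0265,.02,-.271),"p":(.4904,.3485,.04,-.019)}
s=r.read_state();T=Ro.from_euler("xyz",s["ee_rot"])
def rel():
    for k,(x,y,z,a) in F.items():
        d=(s["tcp_pos"]-[x,y,z])*1000;print(k,np.round(Ro.from_euler("z",-a).apply(d),1),end=" ")
k=sys.argv[1];v=np.array(sys.argv[2:5],float)
if k in F:
    x,y,z,a=F[k];v=Ro.from_euler("z",a).apply(v/1000)+[x,y,z]
rel();print("ee",np.round(s["ee_rot"],4),"F",np.round(s["wrist_force"],1))
print("world",np.round(v,4),"tool d now",np.round(T.inv().apply(v-s["tcp_pos"]),4))
if len(sys.argv)>5:
    G=Ro.from_euler("xyz",[np.pi,0,float(sys.argv[5])]);print("rotvec",np.round((T.inv()*G).as_rotvec(),4),"d after turn",np.round(G.inv().apply(v-s["tcp_pos"]),4))
```

```text
(no output)
```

Call:
{"method": "shift_gripper", "body": {
  "plan": [
    [[0, 0, 0, 0, 0, 0.1655], [0, 0, 0, 0, 0, 0.1655], [0, 0, 0, 0, 0, 0.1655], [0, 0, 0, 0, 0, 0.1655]]
  ],
  "finger_gap": 0
}}

```text
time: 2.2
tcp_pos: [0.2476, -0.601, 0.2313]
ee_rot: [3.142, -0.0, -0.277]
wrist_force: [-0.9, -0.3, 0.8]
opening: 0.0122
finger_force: 0.0
```

```bash
python3 go.py j -62 4 44 -0.271
```

```text
j [-175.7 -645.1  211.3] p [-224.7 -953.9  191.3] ee [ 3.1416 -0.     -0.2767] F [-0.9 -0.3  0.8]
world [ 0.5308 -0.006   0.064 ] tool d now [ 0.11   -0.6497  0.1673]
rotvec [ 0.     -0.     -0.0057] d after turn [ 0.1137 -0.6491  0.1673]
```

Units first: shifts go in shares of 62.5 mm. So -0.054 m is -0.864, 0.03 m is 0.48.

Call:
{"method": "shift_gripper", "body": {
  "plan": [
    [[0.1472, -0.864, 0, 0, 0, 0], [0.1472, -0.864, 0, 0, 0, 0], [0.1472, -0.864, 0, 0, 0, 0], [0.1472, -0.864, 0, 0, 0, 0], [0.1472, -0.864, 0, 0, 0, 0], [0.1472, -0.864, 0, 0, 0, 0], [0.1472, -0.864, 0, 0, 0, 0], [0.1472, -0.864, 0, 0, 0, 0], [0.1472, -0.864, 0, 0, 0, 0], [0.1472, -0.864, 0, 0, 0, 0], [0.1472, -0.864, 0, 0, 0, 0], [0.1472, -0.864, 0.48, 0, 0, 0]]
  ]
}}

```text
time: 3.7
tcp_pos: [0.5302, -0.0047, 0.2045]
ee_rot: [-3.141, -0.007, -0.271]
wrist_force: [0.2, -0.5, 0.4]
opening: -0.0003
finger_force: 0.0
```

```bash
python3 go.py j -62 4 44 -0.271
```

```text
j [-63.    5.1 184.5] p [  46.5 -352.4  164.5] ee [-3.1406 -0.0075 -0.271 ] F [ 0.2 -0.5  0.4]
world [ 0.5308 -0.006   0.064 ] tool d now [-1.000e-04  1.300e-03  1.405e-01]
rotvec [-0.001  -0.0075  0.    ] d after turn [0.001  0.0011 0.1405]
```

In the tool's units: 0.045 m is 0.72, 0.03 m is 0.48.

Call:
{"method": "shift_gripper", "body": {
  "plan": [
    [[0.008, 0.016, 0.72, 0, 0, 0], [0, 0, 0.72, 0, 0, 0], [0, 0, 0.48, 0, 0, 0], [0, 0, 0.328, 0, 0, 0], [0, 0, 0, 0, 0, 0]]
  ]
}}

```text
time: 4.32
tcp_pos: [0.5261, -0.0071, 0.0589]
ee_rot: [3.141, 0.004, -0.271]
wrist_force: [0.4, -0.9, -0.1]
opening: -0.0001
finger_force: 0.0
```

Call:
{"method": "shift_gripper", "body": {
  "plan": [
    [[0, -0.064, 0, 0, 0, 0], [0, -0.064, 0, 0, 0, 0], [0, -0.032, 0, 0, 0, 0]]
  ]
}}

```text
time: 4.7
tcp_pos: [0.5312, 0.0025, 0.062]
ee_rot: [-3.141, -0.002, -0.271]
wrist_force: [-0.1, 1.2, -1.0]
opening: 0.0003
finger_force: 0.0
```

```bash
python3 go.py j -62 14 44
```

```text
j [-63.9  12.4  42. ] p [  47.4 -345.1   22. ] ee [-3.1412e+00 -2.0000e-03 -2.7090e-01] F [-0.1  1.2 -1. ]
world [0.5335 0.0036 0.064 ] tool d now [ 0.0019 -0.0016 -0.002 ]
```

In the tool's units: -0.004 m is -0.064, -0.001 m is -0.016.

Call:
{"method": "shift_gripper", "body": {
  "plan": [
    [[0.016, -0.064, -0.016, 0, 0, 0], [0, -0.064, 0, 0, 0, 0], [0, -0.064, 0, 0, 0, 0], [0, 0, 0, 0, 0, 0]]
  ]
}}

```text
time: 5.2
tcp_pos: [0.5348, 0.0138, 0.062]
ee_rot: [-3.141, -0.0, -0.271]
wrist_force: [0.0, -1.0, -0.1]
opening: -0.0002
finger_force: 0.4
```

```bash
python3 go.py j -62 40 44
```

```text
j [-63.5  24.2  42. ] p [  50.8 -333.7   22. ] ee [-3.1414e+00 -4.0000e-04 -2.7090e-01] F [ 0.  -1.  -0.1]
world [0.5405 0.0286 0.064 ] tool d now [ 0.0015 -0.0158 -0.002 ]
```

Call:
{"method": "shift_gripper", "body": {
  "plan": [
    [[0, -0.064, 0, 0, 0, 0], [0, -0.064, 0, 0, 0, 0], [0, -0.048, 0, 0, 0, 0], [0, 0, 0, 0, 0, 0]]
  ]
}}

```text
time: 5.7
tcp_pos: [0.5375, 0.0233, 0.062]
ee_rot: [3.139, -0.0, -0.271]
wrist_force: [-1.9, -5.9, 2.2]
opening: 0.0001
finger_force: 3.0
```

```bash
python3 go.py j -62 40 44
```

```text
j [-63.4  34.1  42. ] p [  53.3 -324.2   22. ] ee [ 3.1393e+00 -1.0000e-04 -2.7060e-01] F [-1.9 -5.9  2.2]
world [0.5405 0.0286 0.064 ] tool d now [ 0.0014 -0.0059 -0.0021]
```

In the tool's units: -0.003 m is -0.048.

Call:
{"method": "shift_gripper", "body": {
  "plan": [
    [[0, -0.048, 0, 0, 0, 0], [0, -0.048, 0, 0, 0, 0], [0, 0, 0, 0, 0, 0]]
  ]
}}

```text
time: 6.08
tcp_pos: [0.5392, 0.0304, 0.0617]
ee_rot: [-3.141, 0.0, -0.272]
wrist_force: [-0.2, -0.5, -0.3]
opening: -0.0
finger_force: 0.0
```

```bash
python3 go.py j -62 40 44
```

```text
j [-63.7  41.3  41.7] p [  54.8 -317.1   21.7] ee [-3.1406e+00  2.0000e-04 -2.7160e-01] F [-0.2 -0.5 -0.3]
world [0.5405 0.0286 0.064 ] tool d now [ 0.0017  0.0013 -0.0023]
```

Call:
{"method": "shift_gripper", "body": {
  "plan": [
    [[0, -0.048, 0, 0, 0, 0], [0, 0, 0, 0, 0, 0]]
  ]
}}

```text
time: 6.32
tcp_pos: [0.5398, 0.0331, 0.0616]
ee_rot: [3.141, 0.001, -0.271]
wrist_force: [-0.0, -1.9, -1.3]
opening: 0.0002
finger_force: 1.1
```

```bash
python3 go.py j -62 40 44
```

```text
j [-63.9  44.1  41.6] p [  55.3 -314.4   21.6] ee [ 3.1414e+00  5.0000e-04 -2.7080e-01] F [-0.  -1.9 -1.3]
world [0.5405 0.0286 0.064 ] tool d now [ 0.0019  0.0041 -0.0024]
```

In the tool's units: -0.029 m is -0.464, 0.024 m is 0.384.

Call:
{"method": "shift_gripper", "body": {
  "plan": [
    [[0, -0.048, 0, 0, 0, 0], [0, 0, 0, 0, 0, 0], [0, 0.32, 0, 0, 0, 0], [0, 0.384, -0.32, 0, 0, 0], [-0.464, 0, -0.128, 0, 0, 0], [0, 0, 0, 0, 0, 0]]
  ],
  "finger_gap": 0
}}

```text
time: 7.08
tcp_pos: [0.5003, 0.0006, 0.0903]
ee_rot: [-3.141, -0.001, -0.272]
wrist_force: [-0.2, 0.2, -0.8]
opening: 0.0
finger_force: 0.0
```

```bash
python3 - <<'E'
from h import *
for n,c in(("side",(250,185)),("top",(275,195))):
    i=optics.snapshot(n);x,y=c;k=cv2.resize(i[y-30:y+30,x-40:x+40],(400,300),interpolation=cv2.INTER_CUBIC);o=k if n=="side" else np.hstack([o,k])
cv2.imwrite("pics/l1.png",o)
E
python3 go.py j -93 0 10 -0.271
```

```text
j [-92.3   2.6  70. ] p [  17.5 -347.5   50. ] ee [-3.1411e+00 -1.0000e-03 -2.7160e-01] F [ 0.4  0.5 -0.1]
world [ 0.4999 -0.0016  0.03  ] tool d now [-0.0008  0.0026  0.06  ]
rotvec [-0.0005 -0.001  -0.0006] d after turn [-0.0007  0.0026  0.06  ]
```

View pics/l1.png

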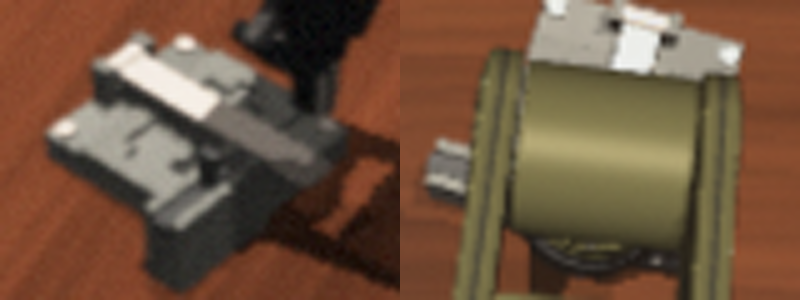

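The side crop shows the fin at (207,165), clear of the latch bar, so the tab stayed over. Next I straddle the bar end and grip it.

Call:
{"method": "shift_gripper", "body": {
  "plan": [
    [[-0.016, 0.0416, 0, 0, 0, 0], [0, 0, 0, 0, 0, 0], [0, 0, 0.32, 0, 0, 0], [0, 0, 0.4, 0, 0, 0], [0, 0, 0.24, 0, 0, 0], [0, 0, 0, 0, 0, 0]]
  ],
  "finger_gap": 0.05
}}

```text
time: 7.92
tcp_pos: [0.4983, -0.001, 0.0284]
ee_rot: [3.141, 0.003, -0.271]
wrist_force: [-0.8, -0.4, 0.6]
opening: 0.0503
finger_force: 0.0
```

Call:
{"method": "shift_gripper", "body": {
  "plan": [
    [[0, 0, 0, 0, 0, 0], [0, 0, 0, 0, 0, 0], [0, 0, 0, 0, 0, 0]]
  ],
  "finger_gap": 0
}}

```text
time: 8.3
tcp_pos: [0.5006, -0.0003, 0.0312]
ee_rot: [-3.139, -0.002, -0.272]
wrist_force: [0.1, 5.0, 2.3]
opening: 0.022
finger_force: 58.8
```

```bash
python3 go.py j -93 0 10 -0.271
```

```text
j [-92.7   1.5  11.2] p [  16.8 -348.5   -8.8] ee [-3.1391e+00 -2.3000e-03 -2.7170e-01] F [0.1 5.  2.3]
world [ 0.4999 -0.0016  0.03  ] tool d now [-0.0003  0.0015  0.0012]
rotvec [-0.0025 -0.0023 -0.0007] d after turn [-0.0003  0.0015  0.0012]
```

In the tool's units: -0.001 m is -0.016, -0.02 m is -0.32.

Call:
{"method": "shift_gripper", "body": {
  "plan": [
    [[0, -0.016, -0.16, 0, 0, 0], [0.032, 0, -0.256, 0, 0, 0], [0.096, 0, -0.32, 0, 0, 0]]
  ]
}}

```text
time: 8.68
tcp_pos: [0.5079, -0.0022, 0.0765]
ee_rot: [-3.141, -0.002, -0.271]
wrist_force: [7.7, 1.2, -6.4]
opening: 0.0223
finger_force: 59.2
```

```bash
python3 go.py j -93 0 10
```

```text
j [-85.2   1.6  56.5] p [  24.1 -350.3   36.5] ee [-3.1409e+00 -1.6000e-03 -2.7120e-01] F [ 7.7  1.2 -6.4]
world [ 0.4999 -0.0016  0.03  ] tool d now [-0.0079  0.0016  0.0465]
```

Call:
{"method": "shift_gripper", "body": {
  "plan": [
    [[0.0992, 0, -0.312, 0, 0, 0], [0.3472, 0, -0.5456, 0, 0, 0], [0.4768, 0, -0.4384, 0, 0, 0], [0.5744, 0, -0.2992, 0, 0, 0]]
  ]
}}

```text
time: 9.18
tcp_pos: [0.5973, -0.027, 0.1759]
ee_rot: [-3.141, 0.002, -0.271]
wrist_force: [4.5, 2.9, -12.5]
opening: 0.0214
finger_force: 59.2
```

```bash
python3 go.py j -93 0 10
```

```text
j [  7.6   1.6 155.9] p [ 114.  -373.4  135.9] ee [-3.1411e+00  2.1000e-03 -2.7100e-01] F [  4.5   2.9 -12.5]
world [ 0.4999 -0.0016  0.03  ] tool d now [-0.1003  0.0016  0.1461]
```

Call:
{"method": "shift_gripper", "body": {
  "plan": [
    [[0.632, 0, -0.1408, 0, 0, 0], [0.648, 0, 0.0288, 0, 0, 0], [0.6176, 0, 0.1952, 0, 0, 0], [0.5456, 0, 0.3472, 0, 0, 0], [0.312, 0, 0.2992, 0, 0, 0], [0, 0, 0, 0, 0, 0]]
  ]
}}

```text
time: 9.93
tcp_pos: [0.7627, -0.074, 0.1276]
ee_rot: [3.141, 0.004, -0.272]
wrist_force: [-0.2, -1.6, -0.4]
opening: 0.0001
finger_force: 0.0
```

```bash
python3 go.py j -93 0 10
```

```text
j [179.6   0.6 107.6] p [ 280.3 -417.3   87.6] ee [ 3.1406  0.0041 -0.2716] F [-0.2 -1.6 -0.4]
world [ 0.4999 -0.0016  0.03  ] tool d now [-0.2722  0.0007  0.0987]
```

In the tool's units: -0.05 m is -0.8.

Call:
{"method": "shift_gripper", "body": {
  "plan": [
    [[0, 0, -0.8, 0, 0, 0], [0, 0, -0.8, 0, 0, 0], [0, 0, 0, 0, 0, -0.1824], [0, 0, 0, 0, 0, -0.1824], [0, 0, 0, 0, 0, -0.1824], [0, 0, 0, 0, 0, -0.1824], [0, 0, 0, 0, 0, -0.1824], [0, 0, 0, 0, 0, -0.1824], [0, 0, 0, 0, 0, -0.1824], [0, 0, 0, 0, 0, -0.1824], [0, 0, 0, 0, 0, -0.1824], [0, 0, 0, 0, 0, -0.1824]]
  ],
  "finger_gap": 0.06
}}

```text
time: 11.42
tcp_pos: [0.7628, -0.0734, 0.2322]
ee_rot: [3.14, 0.001, 1.559]
wrist_force: [-0.5, 0.1, 0.2]
opening: 0.0604
finger_force: 0.0
```

```bash
python3 go.py p 0 0 50 1.552
```

```text
j [179.5   1.2 212.2] p [ 280.4 -416.6  192.2] ee [3.1402e+00 6.0000e-04 1.5590e+00] F [-0.5  0.1  0.2]
world [0.4904 0.3485 0.09  ] tool d now [ 0.4187 -0.2776  0.1415]
rotvec [0.0014 0.0006 0.007 ] d after turn [ 0.4167 -0.2803  0.1422]
```

In the tool's units: 0.0463 m is 0.7408, -0.0311 m is -0.4976.

Call:
{"method": "shift_gripper", "body": {
  "plan": [
    [[0.7408, -0.4976, 0, 0, 0, 0.007], [0.7408, -0.4976, 0, 0, 0, 0], [0.7408, -0.4976, 0, 0, 0, 0], [0.7408, -0.4976, 0, 0, 0, 0], [0.7408, -0.4976, 0, 0, 0, 0], [0.7408, -0.4976, 0, 0, 0, 0], [0.7408, -0.4976, 0, 0, 0, 0], [0.7408, -0.4976, 0.32, 0, 0, 0], [0.7408, -0.4976, 0.32, 0, 0, 0], [0, 0, 0, 0, 0, 0], [0, 0, 0, 0, 0, 0]]
  ]
}}

```text
time: 12.8
tcp_pos: [0.4937, 0.3497, 0.1914]
ee_rot: [3.14, -0.0, 1.547]
wrist_force: [0.2, -0.9, -0.3]
opening: 0.06
finger_force: 0.0
```

```bash
python3 go.py p 0 0 7.5 1.552
```

Run:
```python
from h import *
i=optics.snapshot("top");x,y=275,180;k=cv2.resize(i[y-45:y+45,x-60:x+60],(400,300),interpolation=cv2.INTER_CUBIC)
i=optics.snapshot("side");x,y=240,180;j=cv2.resize(i[y-45:y+45,x-60:x+60],(400,300),interpolation=cv2.INTER_CUBIC)
cv2.imwrite("pics/l2.png",np.hstack([k,j]))
```

```text
j [-193.   336.8  171.4] p [  3.3   1.3 151.4] ee [ 3.1397e+00 -3.0000e-04  1.5466e+00] F [ 0.2 -0.9 -0.3]
world [0.4904 0.3485 0.0475] tool d now [-0.0013 -0.0035  0.1439]
rotvec [ 0.0019 -0.0003 -0.0054] d after turn [-0.0013 -0.0033  0.1439]
```

View pics/l2.png

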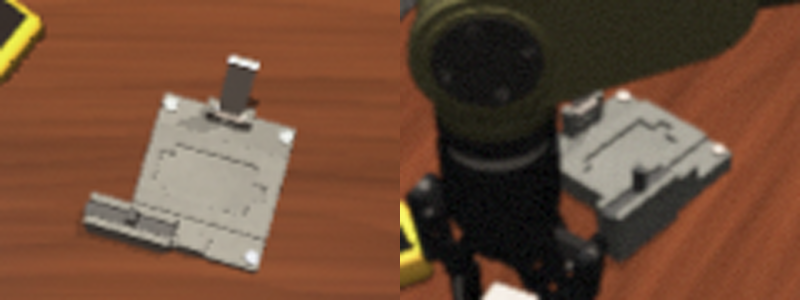

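Top crop: the latch is open, its bar at (240,85) beyond the hinge; the pocket is free and the fin is at (132,215). Next I refit the jig from this unobscured view while lowering onto the pad.

In the tool's units: 0.05 m is 0.8, 0.045 m is 0.72.

Call:
{"method": "shift_gripper", "body": {
  "plan": [
    [[-0.0208, -0.0528, 0.8, 0, 0, -0.0054], [0, 0, 0.72, 0, 0, 0], [0, 0, 0.48, 0, 0, 0], [0, 0, 0.16, 0, 0, 0], [0, 0, 0, 0, 0, 0]]
  ]
}}

```text
time: 13.52
tcp_pos: [0.4912, 0.3481, 0.0554]
ee_rot: [3.141, -0.0, 1.55]
wrist_force: [-0.0, 0.0, 0.4]
opening: 0.0601
finger_force: 0.0
```

```bash
python3 go.py p 0 0 7.5 1.552
```

Run:
```python
from fit import *
from h import *
i=optics.snapshot("top").astype(np.float32)
u=cv2.resize(i,None,fx=8,fy=8,interpolation=cv2.INTER_LINEAR)
np.save("t2.npy",i)
m=cv2.resize(((u[...,0]/(u[...,2]+1))>.5).astype(np.float32),(512,384),interpolation=cv2.INTER_AREA)
w=np.zeros_like(m);w[140:225,235:312]=1
m*=w
for q in(2.5,2.6,2.7,2.8):
    p,f,a=fit([("top",m)],boxes_jig(q,27.5),(.589,-.0255,-.271),.02);print(q,np.round(p,4),round(f,1),round(a))
p,f,a=fit([("top",m)],boxes_jig(2.7,27.5),(.589,-.0255,-.271),.02)
x,y=275,185;k=cv2.resize(i[y-45:y+45,x-60:x+60].astype(np.uint8),(800,600),interpolation=cv2.INTER_CUBIC)
c,s=np.cos(p[2]),np.sin(p[2])
O=np.array([(24.5,-39.5),(24.5,39.5),(14.5,39.5),(14.5,51.5),(-14.5,51.5),(-14.5,39.5),(-24.5,39.5),(-24.5,-39.5),(-7.5,-39.5),(-7.5,-51.5),(7.5,-51.5),(7.5,-39.5)])/1000
for z,col in((.025,(0,0,255)),(.02,(0,255,255))):
    W=np.c_[O[:,0]*c-O[:,1]*s+p[0],O[:,0]*s+O[:,1]*c+p[1],O[:,0]*0+z]
    uv=(proj("top",W)+.5-[x-60,y-45])*800/120-.5
    cv2.polylines(k,[np.round(uv).astype(np.int32)],True,col,1)
mm=cv2.resize(m[y-45:y+45,x-60:x+60],(800,600));cv2.drawContours(k,cv2.findContours((mm>.5).astype(np.uint8),0,2)[0],-1,(0,255,0),1)
cv2.imwrite("pics/l3.png",k)
```

```text
j [-195.   334.6   35.4] p [ 0.8 -0.4 15.4] ee [ 3.1413e+00 -1.0000e-04  1.5499e+00] F [-0.   0.   0.4]
world [0.4904 0.3485 0.0475] tool d now [ 0.0004 -0.0008  0.0079]
rotvec [ 0.0003 -0.0001 -0.0021] d after turn [ 0.0004 -0.0008  0.0079]
2.5 [ 0.5888 -0.0244 -0.2752] 179.4 2293
2.6 [ 0.5889 -0.0242 -0.2716] 179.1 2293
2.7 [ 0.5886 -0.0248 -0.2743] 179.6 2293
2.8 [ 0.5889 -0.0242 -0.2716] 178.8 2293
```

View pics/l3.png

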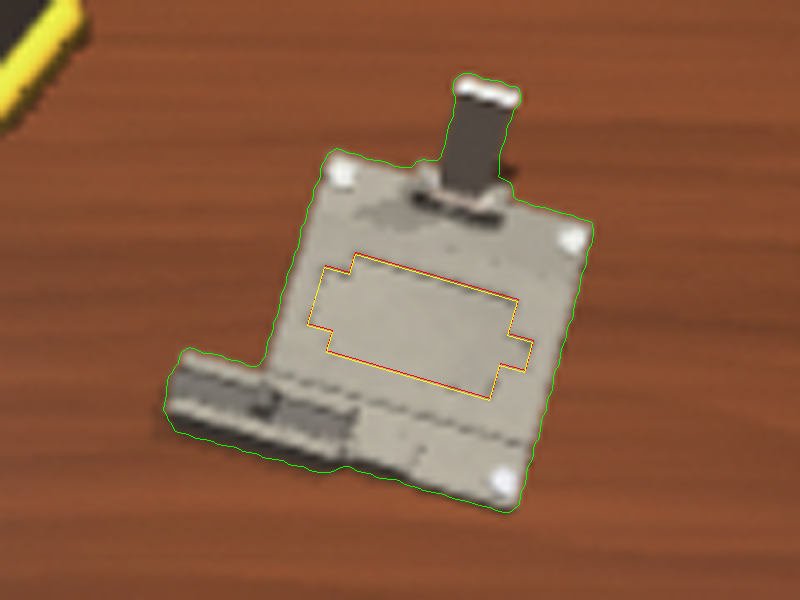

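Run:
```python
from fit import *
p=np.array([.589,-.0253,-.272]);c,s=np.cos(p[2]),np.sin(p[2])
optics.snapshot("side")
for n in("top","side"):
  print(n,[(round(d["conf"],2),np.round(d["at"],1)) for d in mark_of(n,"latch_lip")[:3]])
  for q in(1.6,1.8,2.0,2.2,2.4,2.7):
    b=boxes_jig(q,27)[-1];
    lx=np.array([[-162,0,-3]]);x=-162*np.cos(q)-3*np.sin(q)+62;z=162*np.sin(q)-3*np.cos(q)+22
    print(q,np.round(proj(n,[[x*c/1000+p[0],x*s/1000+p[1],z/1000+.02]]),1))
```

```text
top [(0.97, array([313.3, 302.7])), (0.5, array([286.5, 155. ]))]
1.6 [[288.3 152.3]]
1.8 [[291.3 141.9]]
2.0 [[293.9 132.8]]
2.2 [[296.1 125.5]]
2.4 [[297.6 120.4]]
2.7 [[298.6 116.8]]
side [(0.64, array([366.5, 187. ])), (0.48, array([232.6, 125.1])), (0.37, array([274.5, 123.8]))]
1.6 [[232.4 124.3]]
1.8 [[224.6 121.2]]
2.0 [[217.4 120.1]]
2.2 [[211.1 121. ]]
2.4 [[205.9 123.8]]
2.7 [[200.7 130.8]]
```

Both cameras put the lip at about 1.58 rad, so the latch is only balanced upright and has not fallen open. I'll go back and push it over before taking the pad.

Units first: shifts go in shares of 62.5 mm. So -0.05 m is -0.8, -0.04 m is -0.64.

```bash
sed -i 's/(.5895,-.0265,.02,-.271)/(.589,-.0255,.02,-.272)/' go.py
```

Call:
{"method": "shift_gripper", "body": {
  "plan": [
    [[0, 0, -0.64, 0, 0, 0], [0, 0, -0.8, 0, 0, 0], [0, 0, -0.8, 0, 0, 0], [0, 0, 0, 0, 0, 0]]
  ],
  "finger_gap": 0
}}

```text
time: 14.22
tcp_pos: [0.4935, 0.3506, 0.2029]
ee_rot: [3.13, -0.007, 1.551]
wrist_force: [-0.7, 0.4, -0.2]
opening: 0.0001
finger_force: 0.0
```

```bash
python3 go.py j 10 0 130 1.552
```

```text
j [-193.   336.6  182.9] p [  3.1   2.1 162.9] ee [ 3.1303 -0.0068  1.5514] F [-0.7  0.4 -0.2]
world [ 0.5986 -0.0282  0.15  ] tool d now [-0.377   0.1119  0.0516]
rotvec [ 0.0113 -0.0068 -0.0006] d after turn [-0.3767  0.1122  0.0529]
```

In the tool's units: -0.0538 m is -0.8608, 0.016 m is 0.256.

Call:
{"method": "shift_gripper", "body": {
  "plan": [
    [[-0.8608, 0.256, 0, 0, 0, 0], [-0.8608, 0.256, 0, 0, 0, 0], [-0.8608, 0.256, 0, 0, 0, 0], [-0.8608, 0.256, 0, 0, 0, 0], [-0.8608, 0.256, 0, 0, 0, 0], [-0.8608, 0.256, 0, 0, 0, 0], [-0.8608, 0.256, 0.32, 0, 0, 0], [0, 0, 0.52, 0, 0, 0], [0, 0, 0, 0, 0, 0]]
  ]
}}

```text
time: 15.35
tcp_pos: [0.5925, -0.0304, 0.1388]
ee_rot: [-3.135, -0.001, 1.55]
wrist_force: [0.3, -0.5, 0.1]
opening: -0.0001
finger_force: 0.0
```

```bash
python3 go.py j 10 0 130 1.552
```

```text
j [  4.7  -3.8 118.8] p [ 109.3 -376.9   98.8] ee [-3.1345e+00 -1.0000e-03  1.5500e+00] F [ 0.3 -0.5  0.1]
world [ 0.5986 -0.0282  0.15  ] tool d now [ 0.0023  0.006  -0.0112]
rotvec [-0.0071 -0.001  -0.002 ] d after turn [ 0.0023  0.0061 -0.0112]
```

Call:
{"method": "shift_gripper", "body": {
  "plan": [
    [[-0.08, 0.3104, 0, 0, 0, 0], [-0.08, 0.3104, 0, 0, 0, 0], [-0.1008, 0.3872, 0, 0, 0, 0], [-0.1008, 0.3872, 0, 0, 0, 0], [-0.1008, 0.3872, 0, 0, 0, 0], [0, 0, 0, 0, 0, 0]]
  ]
}}

```text
time: 16.1
tcp_pos: [0.7072, -0.0606, 0.1439]
ee_rot: [3.14, 0.0, 1.552]
wrist_force: [-0.2, 0.1, -0.2]
opening: 0.0001
finger_force: 0.0
```

```bash
python3 go.py j 110 0 130 1.552
```

Run:
```python
from h import *
for n in("top","side"):
  optics.snapshot(n);print(n,[(round(d["conf"],2),np.round(d["at"],1)) for d in mark_of(n,"latch_lip")[:3]])
```

```text
j [123.3  -2.1 123.9] p [ 224.5 -404.9  103.9] ee [3.1396e+00 3.0000e-04 1.5522e+00] F [-0.2  0.1 -0.2]
world [ 0.695  -0.0551  0.15  ] tool d now [ 0.0053 -0.0123 -0.0061]
rotvec [0.002  0.0003 0.0002] d after turn [ 0.0053 -0.0123 -0.0061]
top [(0.91, array([313.6, 298.7]))]
side [(0.75, array([366.5, 188.1]))]
```

Call:
{"method": "shift_gripper", "body": {
  "plan": [
    [[0, 0, -0.8, 0, 0, 0], [0.8192, -0.44, 0, 0, 0, 0], [0.8192, -0.44, 0, 0, 0, 0], [0.8192, -0.44, 0, 0, 0, 0], [0.8192, -0.44, 0, 0, 0, 0], [0.8192, -0.44, 0, 0, 0, 0], [0.8192, -0.44, 0, 0, 0, 0], [0.8192, -0.44, 0, 0, 0, 0], [0.8192, -0.44, 0, 0, 0, 0], [0, 0, 0, 0, 0, 0], [0, 0, 0, 0, 0, 0]]
  ],
  "finger_gap": 0.06
}}

```text
time: 17.68
tcp_pos: [0.4934, 0.3524, 0.1926]
ee_rot: [3.141, 0.0, 1.552]
wrist_force: [0.1, -0.5, -0.1]
opening: 0.0599
finger_force: 0.0
```

```bash
python3 go.py p 0 0 7.5 1.552
```

Run:
```python
from h import *
for n in("top","side"):
  optics.snapshot(n);print(n,[(round(d["conf"],2),np.round(d["at"],1)) for d in mark_of(n,"latch_lip")[:3]])
```

```text
j [-193.7  338.3  172.6] p [  2.9   4.  152.6] ee [3.1413e+00 4.0000e-04 1.5521e+00] F [ 0.1 -0.5 -0.1]
world [0.4904 0.3485 0.0475] tool d now [-0.0039 -0.0029  0.1451]
rotvec [0.0003 0.0004 0.0001] d after turn [-0.004  -0.0029  0.1451]
top [(0.92, array([297. , 116.9])), (0.91, array([311. , 302.6]))]
side [(0.68, array([364.2, 184.7]))]
```

The lip at (297,117) matches 2.7 rad, so the latch is fully open. Now the pad.

Call:
{"method": "shift_gripper", "body": {
  "plan": [
    [[-0.0624, -0.0464, 0.8, 0, 0, 0], [0, 0, 0.8, 0, 0, 0], [0, 0, 0.48, 0, 0, 0], [0, 0, 0.16, 0, 0, 0], [0, 0, 0, 0, 0, 0], [0, 0, 0, 0, 0, 0]]
  ]
}}

```text
time: 18.62
tcp_pos: [0.4924, 0.3494, 0.0545]
ee_rot: [3.139, -0.002, 1.551]
wrist_force: [-0.2, -0.4, 0.3]
opening: 0.0601
finger_force: 0.0
```

```bash
python3 go.py p 0 0 7.5 1.552
```

```text
j [-193.8  335.1   34.5] p [ 1.9  0.9 14.5] ee [ 3.1387e+00 -1.8000e-03  1.5507e+00] F [-0.2 -0.4  0.3]
world [0.4904 0.3485 0.0475] tool d now [-0.0009 -0.002   0.007 ]
rotvec [ 0.0029 -0.0018 -0.0013] d after turn [-0.0009 -0.0019  0.007 ]
```

In the tool's units: 0.006 m is 0.096, -0.001 m is -0.016.

Call:
{"method": "shift_gripper", "body": {
  "plan": [
    [[-0.0144, -0.016, 0.096, 0, 0, 0], [0, 0, 0, 0, 0, 0]]
  ]
}}

```text
time: 18.88
tcp_pos: [0.4898, 0.3479, 0.0466]
ee_rot: [3.142, -0.0, 1.551]
wrist_force: [0.0, 0.3, -0.6]
opening: 0.0597
finger_force: 0.0
```

```bash
python3 go.py p 0 0 7.5 1.552
```

```text
j [-195.9  333.    26.6] p [-0.6 -0.6  6.6] ee [ 3.1415 -0.      1.5512] F [ 0.   0.3 -0.6]
world [0.4904 0.3485 0.0475] tool d now [ 0.0006  0.0006 -0.0009]
rotvec [ 0.0001 -0.     -0.0008] d after turn [ 0.0006  0.0006 -0.0009]
```

Call:
{"method": "shift_gripper", "body": {
  "plan": [
    [[0, 0, 0, 0, 0, 0], [0, 0, 0, 0, 0, 0], [0, 0, 0, 0, 0, 0], [0, 0, 0, 0, 0, 0]]
  ],
  "finger_gap": 0
}}

```text
time: 19.38
tcp_pos: [0.4904, 0.3482, 0.0472]
ee_rot: [3.14, -0.001, 1.551]
wrist_force: [0.1, 0.0, 4.0]
opening: 0.0361
finger_force: 62.5
```

```bash
python3 go.py p 0 0 7.5 1.552
```

```text
j [-195.4  333.5   27.2] p [-0.  -0.3  7.2] ee [ 3.1405e+00 -7.0000e-04  1.5512e+00] F [0.1 0.  4. ]
world [0.4904 0.3485 0.0475] tool d now [ 0.0003  0.     -0.0003]
rotvec [ 0.0011 -0.0007 -0.0008] d after turn [ 0.0003  0.     -0.0003]
```

In the tool's units: -0.045 m is -0.72, -0.04 m is -0.64.

Call:
{"method": "shift_gripper", "body": {
  "plan": [
    [[0, 0, -0.16, 0, 0, 0], [0, 0, -0.64, 0, 0, 0], [0, 0, -0.72, 0, 0, 0.126], [0, 0, 0, 0, 0, 0.126], [0, 0, 0, 0, 0, 0], [0, 0, 0, 0, 0, 0]]
  ]
}}

```text
time: 20.12
tcp_pos: [0.4888, 0.3473, 0.1398]
ee_rot: [-3.139, 0.002, 1.301]
wrist_force: [-0.1, 0.2, -3.1]
opening: 0.0362
finger_force: 61.7
```

```bash
python3 go.py j 0 0 60 1.299
```

```text
j [-196.7  332.2  119.8] p [-1.6 -1.2 99.8] ee [-3.1394e+00  2.2000e-03  1.3010e+00] F [-0.1  0.2 -3.1]
world [ 0.589  -0.0255  0.08  ] tool d now [-0.3325  0.1961  0.0601]
rotvec [-0.0022  0.0022  0.0019] d after turn [-0.3322  0.1966  0.0598]
```

Call:
{"method": "shift_gripper", "body": {
  "plan": [
    [[-0.76, 0.448, 0, 0, 0, 0], [-0.76, 0.448, 0, 0, 0, 0], [-0.76, 0.448, 0, 0, 0, 0], [-0.76, 0.448, 0, 0, 0, 0], [-0.76, 0.448, 0, 0, 0, 0], [-0.76, 0.448, 0, 0, 0, 0], [-0.76, 0.448, 0.32, 0, 0, 0], [0, 0, 0.48, 0, 0, 0], [0, 0, 0.24, 0, 0, 0], [0, 0, 0, 0, 0, 0], [0, 0, 0, 0, 0, 0], [0, 0, 0, 0, 0, 0]]
  ]
}}

```text
time: 21.62
tcp_pos: [0.5905, -0.0245, 0.078]
ee_rot: [3.139, -0.0, 1.3]
wrist_force: [-0.7, -0.6, -2.7]
opening: 0.0362
finger_force: 61.6
```

```bash
python3 go.py j 0 0 30 1.299
```

Run:
```python
from h import *
i=optics.snapshot("side");x,y=245,178;k=cv2.resize(i[y-30:y+30,x-40:x+40],(400,300),interpolation=cv2.INTER_CUBIC)
i=optics.snapshot("top");x,y=275,192;j=cv2.resize(i[y-30:y+30,x-40:x+40],(400,300),interpolation=cv2.INTER_CUBIC)
cv2.imwrite("pics/p1.png",np.hstack([k,j]))
```

```text
j [ 1.1  1.4 58. ] p [ 107.1 -371.    38. ] ee [ 3.1390e+00 -3.0000e-04  1.3004e+00] F [-0.7 -0.6 -2.7]
world [ 0.589  -0.0255  0.05  ] tool d now [-0.0014 -0.0012  0.028 ]
rotvec [ 0.0025 -0.0003  0.0014] d after turn [-0.0014 -0.0011  0.028 ]
```

View pics/p1.png

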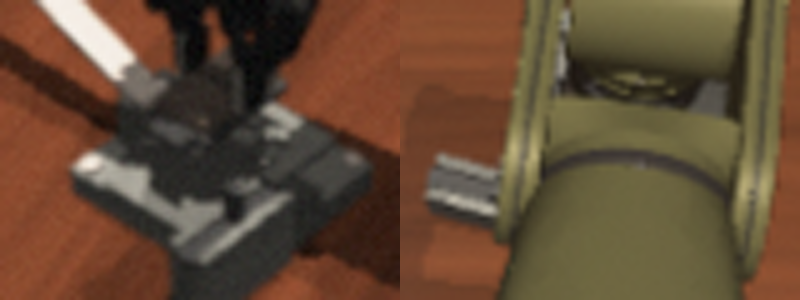

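Run:
```python
from fit import *
i=np.load("t2.npy");u=cv2.resize(i,None,fx=8,fy=8,interpolation=cv2.INTER_LINEAR)
for th in(.5,.55,.6,.65):
  m=cv2.resize(((u[...,0]/(u[...,2]+1))>th).astype(np.float32),(512,384),interpolation=cv2.INTER_AREA)
  w=np.zeros_like(m);w[140:225,235:312]=1;m*=w
  p,f,a=fit([("top",m)],boxes_jig(1.58,27.5),(.589,-.0255,-.271),.02);print(th,np.round(p,4),round(f,1),round(a))
Z=np.load("m0.npz");i=Z["side"].astype(np.float32);u=cv2.resize(i,None,fx=8,fy=8,interpolation=cv2.INTER_LINEAR)
for th in(.5,.55,.6,.65):
  m=cv2.resize(((u[...,0]/(u[...,2]+1))>th).astype(np.float32),(512,384),interpolation=cv2.INTER_AREA)*cv2.dilate(Z["jside"].astype(np.uint8),np.ones((7,7)))
  p,f,a=fit([("side",m)],boxes_jig(),(.589,-.0255,-.271),.02);print(th,np.round(p,4),round(f,1),round(a))
```

```text
0.5 [ 0.5888 -0.0244 -0.2752] 96.1 2293
0.55 [ 0.5889 -0.0249 -0.2728] 66.8 2252
0.6 [ 0.5889 -0.0248 -0.2725] 54.3 2213
0.65 [ 0.5891 -0.0247 -0.2728] 61.5 2174
0.5 [ 0.5901 -0.029  -0.2698] 50.3 1799
0.55 [ 0.5904 -0.029  -0.268 ] 35.5 1765
0.6 [ 0.5904 -0.029  -0.2703] 39.2 1733
0.65 [ 0.5903 -0.0293 -0.269 ] 59.8 1701
```

```bash
sed -i 's/(.589,-.0255,.02,-.272)/(.589,-.0248,.02,-.272)/' go.py
```

Call:
{"method": "shift_gripper", "body": {
  "plan": [
    [[-0.0128, -0.0112, 0.32, 0, 0, 0], [0, 0, 0.24, 0, 0, 0], [0, 0, 0, 0, 0, 0], [0, 0, 0, 0, 0, 0]]
  ]
}}

```text
time: 22.22
tcp_pos: [0.5885, -0.0255, 0.041]
ee_rot: [-3.141, 0.0, 1.299]
wrist_force: [-0.1, 1.6, -2.9]
opening: 0.0362
finger_force: 61.6
```

```bash
python3 go.py j 0 -0.3 15 1.299
```

```text
j [-0.3 -0.8 21. ] p [ 105.2 -372.1    1. ] ee [-3.1410e+00  1.0000e-04  1.2991e+00] F [-0.1  1.6 -2.9]
world [ 0.5889 -0.0251  0.035 ] tool d now [0.0005 0.0003 0.006 ]
rotvec [-0.0006  0.0001  0.0001] d after turn [0.0005 0.0003 0.006 ]
```

In the tool's units: 0.007 m is 0.112, 0.0005 m is 0.008.

Call:
{"method": "shift_gripper", "body": {
  "plan": [
    [[0.008, 0.0048, 0.112, 0, 0, 0], [0, 0, 0, 0, 0, 0], [0, 0, 0, 0, 0, 0]]
  ]
}}

```text
time: 22.6
tcp_pos: [0.5891, -0.0251, 0.0346]
ee_rot: [3.141, -0.0, 1.299]
wrist_force: [-0.4, 0.4, -2.7]
opening: 0.0361
finger_force: 61.7
```

```bash
python3 go.py j 0 -0.3 13 1.299
```

```text
j [ 0.2 -0.3 14.6] p [ 105.8 -371.7   -5.4] ee [ 3.1413 -0.      1.2992] F [-0.4  0.4 -2.7]
world [ 0.5889 -0.0251  0.033 ] tool d now [-0.     -0.0002  0.0016]
rotvec [ 0.0002 -0.      0.0002] d after turn [-0.     -0.0002  0.0016]
```

Call:
{"method": "shift_gripper", "body": {
  "plan": [
    [[0, 0, 0.032, 0, 0, 0], [0, 0, 0.032, 0, 0, 0], [0, 0, 0, 0, 0, 0]]
  ]
}}

```text
time: 22.98
tcp_pos: [0.5888, -0.0251, 0.0301]
ee_rot: [-3.141, 0.0, 1.299]
wrist_force: [0.1, 1.2, -3.3]
opening: 0.0361
finger_force: 61.7
```

```bash
python3 go.py j 0 -0.3 7 1.299
```

```text
j [-0.1 -0.4 10.1] p [ 105.5 -371.7   -9.9] ee [-3.1411e+00  1.0000e-04  1.2991e+00] F [ 0.1  1.2 -3.3]
world [ 0.5889 -0.0251  0.027 ] tool d now [0.0001 0.0001 0.0031]
rotvec [-0.0005  0.0001  0.0001] d after turn [0.0001 0.0001 0.0031]
```

It has passed rim height (12.2) without contact, so it is entering the pocket.

In the tool's units: 0.0015 m is 0.024.

Call:
{"method": "shift_gripper", "body": {
  "plan": [
    [[0, 0, 0.024, 0, 0, 0], [0, 0, 0, 0, 0, 0]]
  ]
}}

```text
time: 23.22
tcp_pos: [0.5889, -0.0251, 0.0288]
ee_rot: [-3.141, 0.0, 1.299]
wrist_force: [0.0, 0.0, -2.5]
opening: 0.0362
finger_force: 61.7
```

```bash
python3 go.py j 0 -0.3 7 1.299
```

```text
j [-0.  -0.3  8.8] p [ 105.6 -371.7  -11.2] ee [-3.1413  0.      1.2992] F [ 0.   0.  -2.5]
world [ 0.5889 -0.0251  0.027 ] tool d now [0.     0.     0.0018]
rotvec [-0.0003  0.      0.0002] d after turn [0.     0.     0.0018]
```

Call:
{"method": "shift_gripper", "body": {
  "plan": [
    [[0, 0, 0.016, 0, 0, 0], [0, 0, 0, 0, 0, 0]]
  ]
}}

```text
time: 23.48
tcp_pos: [0.5889, -0.0251, 0.0278]
ee_rot: [-3.141, 0.0, 1.299]
wrist_force: [1.0, -0.0, -2.9]
opening: 0.0365
finger_force: 61.7
```

```bash
python3 go.py j 0 -0.3 7 1.299
```

```text
j [ 0.  -0.3  7.8] p [ 105.6 -371.7  -12.2] ee [-3.1414  0.      1.2992] F [ 1.  -0.  -2.9]
world [ 0.5889 -0.0251  0.027 ] tool d now [ 0.     -0.      0.0008]
rotvec [-0.0002  0.      0.0002] d after turn [ 0.     -0.      0.0008]
```

Call:
{"method": "shift_gripper", "body": {
  "plan": [
    [[0, 0, 0.016, 0, 0, 0], [0, 0, 0, 0, 0, 0]]
  ]
}}

```text
time: 23.72
tcp_pos: [0.5892, -0.0252, 0.0272]
ee_rot: [3.141, -0.0, 1.299]
wrist_force: [-1.0, 0.2, -1.4]
opening: 0.0362
finger_force: 61.9
```

```bash
python3 go.py j 0 -0.3 7 1.299
```

```text
j [ 0.3 -0.3  7.2] p [ 105.9 -371.7  -12.8] ee [ 3.1413 -0.      1.2992] F [-1.   0.2 -1.4]
world [ 0.5889 -0.0251  0.027 ] tool d now [-0.     -0.0003  0.0002]
rotvec [ 0.0003 -0.      0.0002] d after turn [-0.     -0.0003  0.0002]
```

Contact is just beginning at 7.2, the seated height. One light press, then release with a limited opening (so the fingers clear the guide block) and lift.

Call:
{"method": "shift_gripper", "body": {
  "plan": [
    [[0, 0, 0.016, 0, 0, 0], [0, 0, 0, 0, 0, 0]]
  ]
}}

```text
time: 23.98
tcp_pos: [0.5892, -0.0252, 0.0272]
ee_rot: [-3.142, 0.0, 1.299]
wrist_force: [-4.6, 0.5, 4.2]
opening: 0.0365
finger_force: 62.6
```

```bash
python3 go.py j 0 -0.3 7 1.299
```

```text
j [ 0.3 -0.3  7.2] p [ 105.9 -371.7  -12.8] ee [-3.1415e+00  1.0000e-04  1.2993e+00] F [-4.6  0.5  4.2]
world [ 0.5889 -0.0251  0.027 ] tool d now [-0.     -0.0003  0.0002]
rotvec [-0.0001  0.0001  0.0003] d after turn [-0.     -0.0003  0.0002]
```

Call:
{"method": "shift_gripper", "body": {
  "plan": [
    [[0, 0, 0, 0, 0, 0], [0, 0, 0, 0, 0, 0], [0, 0, 0, 0, 0, 0]]
  ],
  "finger_gap": 0.05
}}

```text
time: 24.35
tcp_pos: [0.5892, -0.0252, 0.026]
ee_rot: [3.141, -0.0, 1.299]
wrist_force: [-1.1, -0.4, 0.7]
opening: 0.0498
finger_force: 0.0
```

Call:
{"method": "shift_gripper", "body": {
  "plan": [
    [[0, 0, -0.32, 0, 0, 0], [0, 0, -0.8, 0, 0, 0], [0, 0, -0.8, 0, 0, 0], [0, 0, -0.8, 0, 0, 0], [0.8, -0.48, 0, 0, 0, 0], [0.8, -0.48, 0, 0, 0, 0], [0.8, -0.48, 0, 0, 0, 0], [0.8, -0.48, 0, 0, 0, 0], [0.8, -0.48, 0, 0, 0, 0], [0.8, -0.48, 0, 0, 0, 0], [0, 0, 0, 0, 0, 0]]
  ]
}}

```text
time: 25.72
tcp_pos: [0.4949, 0.3156, 0.1976]
ee_rot: [3.14, -0.002, 1.305]
wrist_force: [0.4, -0.5, 0.3]
opening: 0.0502
finger_force: 0.0
```

Run:
```python
from fit import *
im={n:optics.snapshot(n) for n in("top","side")}
p=(.589,-.0248,-.272);o=[]
for n,(x,y) in(("top",(276,180)),("side",(240,175))):
  M=near(n,"pad",[.589,-.025,.03]).astype(np.float32)
  print(n,np.round(fit([(n,M)],boxes_pad(),p,.02)[0],4),np.round(fit([(n,M)],boxes_pad(),p,.025)[1:],1),np.round(fit([(n,M)],boxes_pad(),p,.02)[1:],1))
  for q in("latch_lip","tab_fin"):print(n,q,[(round(d["conf"],2),np.round(d["at"],1)) for d in mark_of(n,q)[:3]])
  o.append(cv2.resize(im[n][y-36:y+36,x-48:x+48],(400,300),interpolation=cv2.INTER_CUBIC))
  c,s=np.cos(p[2]),np.sin(p[2])
  for t in(0,27.5):
    a,b=-62,28+t;print("fin",t,np.round(proj(n,[[.589+(a*c-b*s)/1000,-.0248+(a*s+b*c)/1000,.066]]),1))
cv2.imwrite("pics/f1.png",np.hstack(o))
```

```text
top [ 0.589  -0.0248 -0.272 ] [113. 113.] [113. 113.]
top latch_lip [(0.85, array([313.4, 301. ])), (0.82, array([298.4, 120.1]))]
top tab_fin [(0.53, array([256.1, 198.4])), (0.42, array([312.6, 284.8]))]
fin 0 [[264.  202.1]]
fin 27.5 [[255.2 199.6]]
side [ 0.5901 -0.0283 -0.1768] [ 59.2 292. ] [ 56.1 292. ]
side latch_lip [(0.55, array([364.7, 189.2])), (0.32, array([248.1, 182.9]))]
side tab_fin [(0.66, array([346.4, 176.3])), (0.51, array([251.3, 187.7]))]
fin 0 [[258.1 183.3]]
fin 27.5 [[251.9 188. ]]
```

View pics/f1.png

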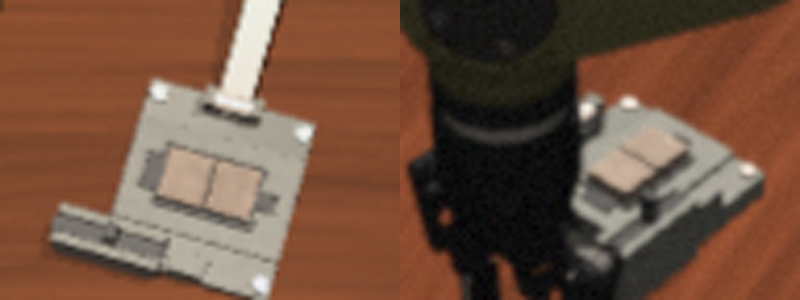

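The pad sits flat and square in the pocket at top crop (210,185), wide ear at left (152,168) and narrow ear at right (268,203). The latch is fully open with its lip at about 2.7 rad, and the fin at pixel (256,198) shows the tab latched at about 27 mm.

```bash
python3 -c "
from plant import hand_in
print(hand_in())"
```

```text
the job is handed in; nothing more can be done
None
```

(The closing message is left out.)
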